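# Empty the sample caddy into the reject hopper

### The arm

A 6-joint arm with a two-finger parallel gripper is mounted at the origin on the work surface. World frame = base frame: x ahead of the robot, y to its left, z up, the work surface at z = 0. Lengths are in mm, angles in rad, forces in N, time in s.
With the tool pointing down it reaches from about 350 to 775 mm from the base axis. Payload 5.5 kg.
Tool frame: the origin (TCP) lies at the very end of the fingers, on their centre line; the grasp point (between the pads) lies 19 mm behind it; z points along the fingers, y is the line along which they close (so a half turn about z gives the same grasp; the last joint's range is limited). The gripper opens to 85 mm and grips with 20 to 120 N. Pads are 22 mm wide; open, the fingers measure 114 mm over their backs; the gripper's body (76 mm by 85 mm) begins 54 mm behind the grasp point. The pads swing forward as they close: fully open they stand 13 mm farther back than shut.
Start: joints at [-1.344, 0.313, 0.046, 1.304, 0, 1.431], TCP at [206.211, -536.795, 231.323] pointing down, gripper open.
Joint ranges: [-2.76, 2.76], [-0.86, 1.69], [-1.03, 1.26], [-2.2, 2.34], [-1.47, 1.5], [-3.14, 3.14]. Speed limits (rad/s): [2.57, 2.57, 3.14, 3.14, 3.14, 3.14].

### API

Orientations are given as a unit quaternion [w, x, y, z].
In Python, from workcell import r gives the robot as it stands.
- The arm moves only by the tool step_arm, never from a script. Its argument "commands" is a list of rows, each a list of 7 numbers: the shift along the tool's x, y, z scaled (see below), then the turn, a rotation vector about the tool's x, y, z scaled (see below), then the opening, from -1 (shut) to 1 (fully open). In form: [[tx, ty, tz, rx, ry, rz, gripper], ...]. A call has exactly 8 rows; each row is the pose to reach, as a shift and turn from the pose commanded when the call began, along the tool's axes at that moment; what a row does not reach only later rows make up. The controller multiplies each number of a shift by 250 mm and each number of a turn by 90 degrees. A row lasts 1/12 s, in which the tool goes at most 41.7 mm and 7.16 degrees, less where a joint would pass 70% of its speed; a pose out of reach is approached as far as the arm can. A call with a number of a shift or a turn outside -1 to 1 is refused whole. A call with a gripper value outside its range is refused whole. The fingers move at their own pace and stop on an object; the grip force is fixed at half the most. Time passes only in rows, so rows that repeat a pose let the fingers close, or fill a call up. It gives the time, the measured TCP pose, the force, the opening and the grip force at its end, in the units of the state.
- r.observe(): the state, without advancing time (a new reading comes with each control period).
- r.get_image(name): name is "side" or "top"; returns a dict with "frame" (400x640x3 uint8, red, green, blue), "z_map" (400x640 float32, mm along the optical axis (not along the pixel's ray), 0 where there is no reading), "vertical_fov" (degrees; the focal length in pixels is half the picture's height over the tangent of half this angle, whatever the lens; pixels are square), "cx", "cy" (the principal point, pixels), "k1" (the pictures are not rectified: a ray, as slopes to the right and down, at radius r is drawn at 1 + k1 r^2 times it, then the intrinsics apply), "eye" and "attitude" of the camera in the world. Camera axes: x right, y down, z forward; pixel columns grow to the right and rows downward; lengths in mm; the calibration is good to about 2 mm. A picture is of the moment at which its call begins.
- r.job_done(): hands the job in; it is judged then, once.
The state is a dict: "time": time; "joints": joint angles; "qvel": joint speeds; "tau": joint torques, N m; "eef_pos": TCP position; "tool_rot": TCP orientation; "ft_force": force on the tool from outside, world axes, zero at the start; "torque": the same for the moment, N m; "gripper_width": finger opening in mm; "gripper_force": force on a finger pad.
Only numpy, scipy, OpenCV 4.12 (cv2) and the standard library are available. Lean on these libraries where they do the work, as an engineer would, in place of code of your own. Each camera call takes 0.05 s, during which the arm holds its last target. There are 200 camera calls.

### The job

Take the blue caddy by its handle and tip it over the yellow hopper so that all four samples slide out and come to lie inside the hopper, without knocking the caddy hard against it. Then lower the empty caddy gently, upright, into the grey dock, press it down with moderate force until the dock's stiff plate is fully home against its stop, and let go; leave everything else on the bench where it is.

Things in the scene. Friction and masses are not known exactly. Their poses are not given: they have to be found in the camera images.
- caddy: Blue plastic sample caddy: open tray 200 long (x) x 130 wide (y), walls 45 high, 5 thick, floor 5 thick, about 300 g empty, standing level on the bench at the start. Origin: middle of its underside, z up. The pouring end is its -x end (white ramp, see spout). Leaning handle in the middle, see grip. A 6 thick, 40 high partition along x leaves two lanes for the samples.
- spout (a point): Middle of the caddy's white pouring lip, at caddy (-100, 0, 16) mm, axes as the caddy's. Instead of an end wall, a ramp rises at 20 degrees over the last 38 mm to this lip, 16 above the underside. The contents slide out over it only when the caddy is tipped steeply (some 60 degrees or more), this end down.
- grip (a point): On the caddy's handle, 4 mm above the middle of its black-faced slab, at caddy (22, 0, 118) mm; axes as the caddy's. The slab is flat, 12 thick, 60 wide along the caddy's y, 44 high along its slope, and leans 35 degrees from upright, its top towards the caddy's closed +x end. Its flat faces look (-0.82, 0, 0.57) and (0.82, 0, -0.57). Top edge 136 above the underside.
- hopper: Fixed yellow square reject hopper with a black rim, 220 x 220 outside (232 at the rim), 145 high, walls 8 thick, open on top; steel floor inside sloping from 14 to 34 above the bench. Origin: middle of its underside; sides along x and y.
- dock: Fixed grey dock, the caddy's parking nest, 238 (x) x 168 (y) outside. A raised edge, 26 high with orange sloping lead-in strips up to 35, encloses a recess 205 x 135. Origin: middle of its underside; long side along x. In the recess lies a stiff steel plate (see joint plate). The caddy fits in either way round.
- plate_top (a point): Middle of the top face of the dock's steel plate, 200 x 130: the caddy stands on it. 22 above the bench when up, 10 when fully home.
- plate (a joint): How far the dock's steel plate has been pressed down: 0 up, 0.012 m fully home at its hard stop. It moves stiffly (about 10 N, more than the empty caddy's weight) and stays where it is left.
- core_red: Terracotta-red resin-cast core sample, cylinder 42 diameter x 65 long, about 100 g. Its origin is the middle of its underside as first laid, its x axis runs along its length. It starts lying in the caddy.
- core_red_mid (a point): The middle of core_red.
- core_grey: Grey resin-cast core sample, cylinder 42 diameter x 65 long, about 100 g. Its origin is the middle of its underside as first laid, its x axis runs along its length. It starts lying in the caddy.
- core_grey_mid (a point): The middle of core_grey.
- billet_pale: Pale resin-cast sample block, 68 x 46 x 34 high, about 120 g. Its origin is the middle of its underside as first laid, its x axis runs along its length. It starts lying in the caddy.
- billet_pale_mid (a point): The middle of billet_pale.
- billet_dark: Dark grey resin-cast sample block, 68 x 46 x 34 high, about 120 g. Its origin is the middle of its underside as first laid, its x axis runs along its length. It starts lying in the caddy.
- billet_dark_mid (a point): The middle of billet_dark.
- wash_bottle: Clear plastic bottle with red cap, 60 diameter, 150 high, bystander. Origin: middle of its underside.
- slide_box: Wooden slide box, 100 x 70 x 32 high, bystander. Origin: middle of its underside.
- oil_jar: Amber jar, 56 diameter, 70 high, bystander. Origin: middle of its underside.
Mind the look-alikes: they are no part of the job. Several things have the shape of the caddy; the one meant has the colours described above.

How it is judged (in metres and radians):
On the way, in this order (a step that is already met when the one before it is completed fails the run):
1. the caddy is tipped, pouring end down, over the hopper (angle between caddy's own z axis and vertical above 0.6 rad and horizontal distance between spout and hopper below 0.14 m and height (world z) of spout above 0.1 m).
2. all four samples lie in the hopper (x of core_red_mid in the frame of hopper between -0.106 and 0.106 m and y of core_red_mid in the frame of hopper between -0.106 and 0.106 m and z of core_red_mid in the frame of hopper between 0 and 0.13 m and x of core_grey_mid in the frame of hopper between -0.106 and 0.106 m and y of core_grey_mid in the frame of hopper between -0.106 and 0.106 m and z of core_grey_mid in the frame of hopper between 0 and 0.13 m and x of billet_pale_mid in the frame of hopper between -0.106 and 0.106 m and y of billet_pale_mid in the frame of hopper between -0.106 and 0.106 m and z of billet_pale_mid in the frame of hopper between 0 and 0.13 m and x of billet_dark_mid in the frame of hopper between -0.106 and 0.106 m and y of billet_dark_mid in the frame of hopper between -0.106 and 0.106 m and z of billet_dark_mid in the frame of hopper between 0 and 0.13 m), for 0.2 s.
3. the empty caddy sits flat in the dock, its plate pressed fully home (z of caddy in the frame of dock between 0.005 and 0.013 m and value of joint plate above 0.0102 m and horizontal distance between caddy and dock below 0.008 m and angle between caddy's own z axis and vertical below 0.04 rad and angle between the x axis of caddy and the x axis of dock, either way round below 0.06 rad), for 0.2 s.
At the end, for the whole second after the job is handed in: All four samples at rest within the hopper's walls, their middles 15 mm or more below its rim; the caddy at rest upright in the dock, underside under 13 mm above the bench, plate pressed in over 10.2 of its 12 mm, centred within 8 mm, tilted under 0.04 rad, long sides aligned within 0.06 rad (all of step 2 and all of step 3 and linear speed of each of core_red, core_grey, billet_pale, billet_dark, caddy below 0.02 m/s); the robot touches nothing.
It fails at once if a bystander was moved by more than 25 mm (distance of any of wash_bottle, slide_box, oil_jar from where it was at the start of the episode above 0.025 m).
It fails at once if the caddy was dropped or slammed into the dock (over 60 N) (contact force between caddy and dock above 60 N).
It fails at once if the caddy was knocked hard against the hopper (over 60 N) (contact force between caddy and hopper above 60 N).
It also fails if it takes over 64 s, if anything falls off the work surface, if the arm or the gripper's body presses on something with over 40 N, if the wrist force passes 120 N, or if a joint passes its speed limit or range.

## Working session

There is one attempt and no reset: what is moved stays moved. The work goes in short steps, Python scripts to look and compute and a tool call to move; the robot and the scene stay as the last step left them, time stands still between calls to the robot, and variables do not carry over. Pictures are saved under pics/ and viewed, at most 10 in all, crops included, and the job is handed in when it is done.

Besides the shell and the picture viewer there is one more tool, called after "Call:" as a command line: name --pt "numbers of a row" for each row, then --argument value for the rest. step_arm: Moves the arm, as the interface text tells. Shifts and turns lie within -1 to 1; 1 stands for 250 mm of shift or 90 degrees of turn. Its arguments: {"type":"object","properties":{"commands":{"type":"array"}},"required":["commands"]}

```bash
mkdir -p pics; ls; cat > h.py <<'E'
import numpy as np, cv2, pickle
from scipy.spatial.transform import Rotation as R
def Rq(q): return R.from_quat([q[1],q[2],q[3],q[0]])
def K(im):
    f=200/np.tan(np.radians(im["vertical_fov"])/2); return f
def rays(im,uv):
    uv=np.atleast_2d(uv).astype(float); f=K(im)
    d=(uv-[im["cx"],im["cy"]])/f; s=d.copy()
    for _ in range(20): s=d/(1+im["k1"]*(s**2).sum(1,keepdims=True))
    return np.c_[s,np.ones(len(s))]
def rot(im):
    a=np.array(im["attitude"]); return a if a.shape==(3,3) else Rq(a).as_matrix()
def cloud(im,uv):
    uv=np.atleast_2d(uv); z=im["z_map"][uv[:,1].astype(int),uv[:,0].astype(int)]
    return (rays(im,uv)*z[:,None])@rot(im).T+np.array(im["eye"])
def plane(im,uv,h):
    d=rays(im,uv)@rot(im).T; e=np.array(im["eye"]); return e+d*((h-e[2])/d[:,2])[:,None]
E
python3 - <<'E'
from h import *
from workcell import r
for n in("top","side"):
    im=r.get_image(n); pickle.dump(im,open(n+".pkl","wb"))
    cv2.imwrite(f"pics/{n}0.png",im["frame"][:,:,::-1])
    print(n,{k:v for k,v in im.items() if k not in("frame","z_map")})
print(r.observe())
E
```

```text
pics
top {'vertical_fov': 42.52455085946141, 'cx': 324.78145058269024, 'cy': 200.30820978060842, 'k1': -0.08002537507778094, 'eye': array([ 301.78635503, -121.47803529, 1616.84781817]), 'attitude': array([-0.04035679,  0.71370327, -0.69867605,  0.02916772])}
side {'vertical_fov': 57.43307283951937, 'cx': 319.82262592266795, 'cy': 193.3079526958234, 'k1': -0.035109041668029514, 'eye': array([-222.16541796,  503.0804369 ,  667.15863084]), 'attitude': array([ 0.19375063, -0.36712489,  0.79106204, -0.44933379])}
{'time': 0.1, 'joints': array([-1.34360249e+00,  3.13932323e-01,  4.50950343e-02,  1.30362036e+00,
       -2.30195465e-07,  1.43119932e+00]), 'qvel': array([-4.51459730e-04, -1.92426364e-03,  2.64234942e-03, -4.44528845e-05,
       -1.06820785e-03, -8.92090215e-04]), 'tau': array([ 1.47859075e-03, -4.81726348e+01,  2.99243116e+01,  1.28213459e-02,
       -7.46293745e-05,  2.49498832e-06]), 'eef_pos': array([ 206.09470952, -536.30029605,  230.49506065]), 'tool_rot': array([-8.29860821e-04,  9.83229802e-01,  1.82369037e-01, -3.64850566e-05]), 'ft_force': array([-1.14200094,  0.51922951,  0.11131373]), 'torque': array([-0.04734816, -0.02218367, -0.01565696]), 'gripper_force': 0.0, 'gripper_width': 85.59523515811105}
```

View pics/top0.png

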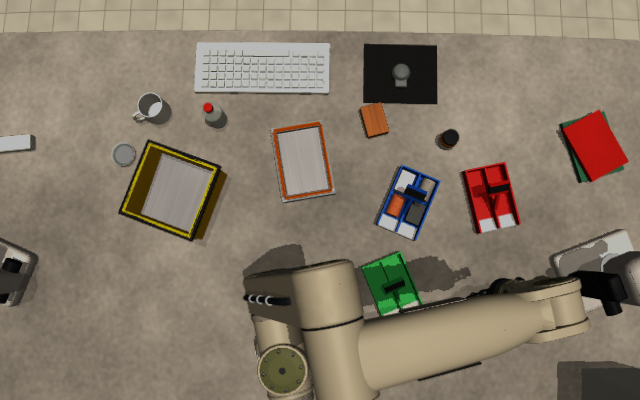

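View pics/side0.png

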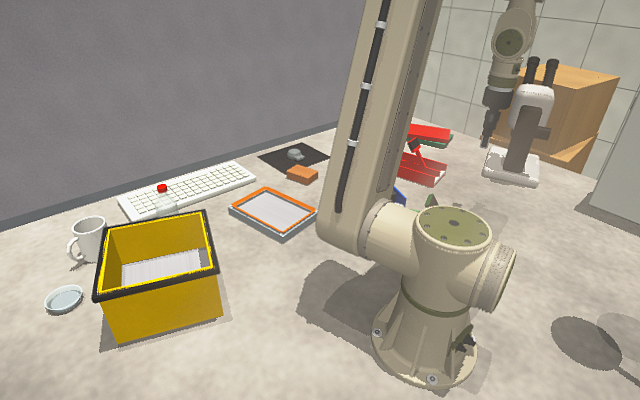

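Top view shows the following:
- Shape candidates: the blue caddy at (408,203), a red one at (491,198) and a green one at (392,285). Blue with white ramps at (402,222) and samples inside matches the description.
- Hopper at (172,190) and dock at (303,161).
- Bystanders: bottle (212,113), slide box (374,120), jar (448,139).
- The side view shows the hopper (160,280) and dock (273,212); the arm hides the caddy.

Next I'll measure and take one close crop.

```bash
cat > meas.py <<'E'
from h import *
im=pickle.load(open("top.pkl","rb")); f=im["frame"]; hsv=cv2.cvtColor(f,cv2.COLOR_RGB2HSV)
cv2.imwrite("pics/crop.png",cv2.resize(f[150:255,355:465,::-1],None,fx=5,fy=5,interpolation=cv2.INTER_CUBIC))
H,S,V=[hsv[:,:,i].astype(int) for i in range(3)]
def box(u0,v0,u1,v1,m):
    k=np.zeros(m.shape,bool); k[v0:v1,u0:u1]=m[v0:v1,u0:u1]; v,u=np.nonzero(k); return np.c_[u,v]
def fit(n,uv,h):
    p=plane(im,uv+0.0,h)[:,:2]; (c,s,a)=cv2.minAreaRect(p.astype(np.float32)); print(n,len(uv),np.round(c,1),np.round(s,1),round(a,2)); return p
def ctop(n,uv,lo,hi):
    P=cloud(im,uv); P=P[(P[:,2]>lo)&(P[:,2]<hi)]; (c,s,a)=cv2.minAreaRect(P[:,:2].astype(np.float32)); print(n+" cloud",len(P),np.round(c,1),np.round(s,1),round(a,2),"z",np.round(np.percentile(P[:,2],[5,50,95]),1)); return P
blue=box(360,150,450,250,(H>100)&(H<130)&(S>120)&(V>60)); fit("caddy",blue,45); ctop("caddy",blue,35,60)
g=box(360,150,450,250,np.ones(H.shape,bool)); P=cloud(im,g); k=P[:,2]>95; 
print("slab",k.sum(),P[k].mean(0),P[k].min(0),P[k].max(0)); ctop("slab",g,95,150)
wh=box(375,205,430,245,(S<50)&(V>170)); Q=cloud(im,wh); print("ramp",len(wh),wh.mean(0),Q.mean(0))
hop=box(105,130,235,250,np.ones(H.shape,bool)); ctop("hopper",hop,135,155)
yel=box(105,130,235,250,(S>100)&(H>18)&(H<35)); ctop("hopyel",yel,139,150)
o=box(260,115,345,210,(H>3)&(H<18)&(S>150)&(V>120)); fit("dock orange",o,33); ctop("dock orange",o,24,42)
dk=box(260,110,345,210,np.ones(H.shape,bool)); ctop("dock all",dk,17,45)
pl=box(285,135,320,185,np.ones(H.shape,bool)); print("plate z",np.median(cloud(im,pl)[:,2]))
for n,b in dict(bottle=(198,98,228,130),slide=(355,98,392,142),jar=(432,125,462,152),mug=(130,88,168,125),red=(455,155,525,240)).items():
    ctop(n,box(*b,np.ones(H.shape,bool)),20,200)
E
python3 meas.py
```

```text
caddy 791 [ 458.6 -351.1] [131.4 197.9] 68.06
caddy cloud 359 [ 458.4 -351.9] [130.4 199. ] 67.86 z [37.  43.9 50.9]
slab 325 [ 458.06177432 -335.69409462  263.85736542] [ 301.78635503 -390.79856303   95.71056897] [ 501.11428313 -121.47803529 1616.84781817]
slab cloud 294 [ 472.4 -357.7] [61.3 42.1] 68.46 z [100.4 123.2 137. ]
ramp 343 [396.66472303 225.88629738] [ 384.00824981 -320.00871307   16.50796377]
hopper cloud 1793 [470.1 360.1] [241.5 239.8] 71.1 z [137.9 144.3 149.3]
hopyel cloud 880 [468.9 357.2] [235.3 223.8] 70.62 z [139.9 144.6 148.8]
dock orange 641 [584.  -21.3] [227.  155.9] 11.01
dock orange cloud 595 [584.7 -21.1] [229.6 156.2] 11.03 z [25.4 32.  39. ]
dock all cloud 3048 [583.6 -19.9] [239.8 168.3] 10.99 z [17.5 22.5 35.8]
plate z 18.704678026529564
bottle cloud 429 [713.3 252.8] [53.  58.8] 35.92 z [ 32.4 100.3 150.8]
slide cloud 705 [ 719.  -244.1] [102.4  71.7] 15.14 z [24.7 31.6 37.6]
jar cloud 303 [ 656.8 -474.9] [52.7 50.9] 2.88 z [24.7 67.  74.4]
mug cloud 629 [726.1 458.3] [ 82.7 103.6] 57.13 z [24.4 66.5 96.5]
red cloud 1169 [ 477.3 -611.4] [202.7 135.1] 14.18 z [ 22.2  42.9 132.4]
```

View pics/crop.png

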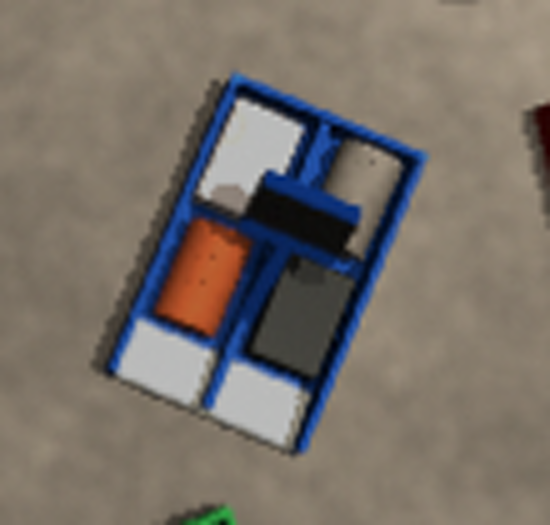

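The crop confirms it: blue tray, white ramps at crop (160,365) and (257,405), and the black-faced slab at (300,220), with its top towards the far end. Sizes and heights match (200x130 at 45, slab top about 137). The caddy's yaw is about -22°.

```bash
cat > plan.py <<'E'
# usage: plan.py gx gy gz heading_deg tip_deg [back_mm]: move needed so that the grasp point is at g
from h import *
import sys
from workcell import r
def tool(head,tip):
    c=R.from_euler("z",head,degrees=True)*R.from_euler("y",-tip,degrees=True)
    a=np.radians(35); z=np.array([-np.sin(a),0,-np.cos(a)]); y=np.array([np.cos(a),0,-np.sin(a)])
    return c*R.from_matrix(np.c_[np.cross(y,z),y,z]), c
if __name__=="__main__":
    o=r.observe(); T=Rq(o["tool_rot"]); p=o["eef_pos"]
    a=[float(v) for v in sys.argv[1:]]; back=a[5] if len(a)>5 else 0
    Tt,c=tool(a[3],a[4]); tgt=np.array(a[:3])+Tt.apply([0,0,19-back])
    d=T.inv().apply(tgt-p)/250; w=(T.inv()*Tt).as_rotvec()/(np.pi/2)
    print("shift",np.round(d,3),"turn",np.round(w,3),"q",np.round(o["joints"],2),"t",round(o["time"],2))
    print("tcp tgt",np.round(tgt,1),"now",np.round(p,1),"F",np.round(o["ft_force"],1),"w",round(o["gripper_width"],1))
    spout=c.apply([-122,0,-102]); print("spout at",np.round(np.array(a[:3])+spout,1))
E
python3 plan.py 478.9 -359.7 118 -22 0 100
```

```text
shift [ 1.408 -0.141  0.185] turn [ 0.366 -0.16  -0.505] q [-1.34  0.31  0.05  1.3  -0.    1.43] t 0.1
tcp tgt [ 522.  -377.1  184.4] now [ 206.1 -536.3  230.5] F [-1.1  0.5  0.1] w 85.6
spout at [ 365.8 -314.    16. ]
```

Call:
step_arm --pt "0.12 -0.02 -0.02 0.05 -0.02 -0.07 1" --pt "0.24 -0.04 -0.04 0.1 -0.04 -0.14 1" --pt "0.36 -0.06 -0.06 0.15 -0.06 -0.2 1" --pt "0.5 -0.08 -0.08 0.2 -0.08 -0.27 1" --pt "0.62 -0.1 -0.1 0.25 -0.1 -0.34 1" --pt "0.75 -0.12 -0.1 0.3 -0.12 -0.4 1" --pt "0.87 -0.13 -0.1 0.34 -0.14 -0.46 1" --pt "0.98 -0.14 -0.1 0.366 -0.16 -0.505 1"

```text
time: 0.77
eef_pos: [423.3, -415.6, 255.9]
tool_rot: [-0.248, 0.793, 0.531, -0.167]
ft_force: [1.4, -1.6, 0.5]
gripper_width: 85.2
gripper_force: 0.0
```

```bash
python3 plan.py 478.9 -359.7 118 -22 0 100
```

```text
shift [0.293 0.415 0.06 ] turn [ 0.003 -0.001 -0.004] q [-0.8   0.95  1.02  2.21 -0.23  1.23] t 0.77
tcp tgt [ 522.  -377.1  184.4] now [ 423.3 -415.6  255.9] F [ 1.4 -1.6  0.5] w 85.2
spout at [ 365.8 -314.    16. ]
```

Call:
step_arm --pt "0.05 0.07 0.01 0 0 0 1" --pt "0.1 0.14 0.02 0 0 0 1" --pt "0.15 0.21 0.03 0 0 0 1" --pt "0.2 0.28 0.04 0 0 0 1" --pt "0.25 0.35 0.05 0 0 0 1" --pt "0.293 0.415 0.06 0 0 0 1" --pt "0.293 0.415 0.06 0 0 0 1" --pt "0.293 0.415 0.06 0 0 0 1"

```text
time: 1.43
eef_pos: [514.7, -373.6, 181.4]
tool_rot: [-0.243, 0.795, 0.531, -0.166]
ft_force: [0.6, -0.3, 0.9]
gripper_width: 85.1
gripper_force: 0.0
```

```bash
python3 plan.py 478.9 -359.7 118 -22 0 0
```

```text
shift [-0.002  0.015  0.372] turn [ 0.009 -0.    -0.006] q [-0.68  1.15  1.26  2.26 -0.16  1.34] t 1.43
tcp tgt [ 468.8 -355.6  102.4] now [ 514.7 -373.6  181.4] F [ 0.6 -0.3  0.9] w 85.1
spout at [ 365.8 -314.    16. ]
```

Call:
step_arm --pt "0 0 0.06 0 0 0 1" --pt "0 0.005 0.12 0 0 0 1" --pt "0 0.01 0.18 0.005 0 0 1" --pt "0 0.015 0.24 0.009 0 -0.006 1" --pt "0 0.015 0.28 0.009 0 -0.006 1" --pt "0 0.015 0.32 0.009 0 -0.006 1" --pt "0 0.015 0.32 0.009 0 -0.006 1" --pt "0 0.015 0.32 0.009 0 -0.006 1"

```text
time: 2.1
eef_pos: [474.9, -359.2, 115.6]
tool_rot: [-0.249, 0.792, 0.532, -0.168]
ft_force: [1.0, 0.2, 0.7]
gripper_width: 85.2
gripper_force: 0.0
```

```bash
python3 plan.py 478.9 -359.7 118 -22 0 0; python3 - <<'E'
from h import *
from workcell import r
from plan import tool
im=r.get_image("top"); f=im["frame"]
cv2.imwrite("pics/g1.png",cv2.resize(f[130:270,340:500,::-1],None,fx=4,fy=4))
E
```

```text
shift [0.004 0.007 0.059] turn [ 0.001 -0.001 -0.002] q [-0.69  0.96  0.71  1.9  -0.17  1.32] t 2.1
tcp tgt [ 468.8 -355.6  102.4] now [ 474.9 -359.2  115.6] F [1.  0.2 0.7] w 85.2
spout at [ 365.8 -314.    16. ]
```

View pics/g1.png

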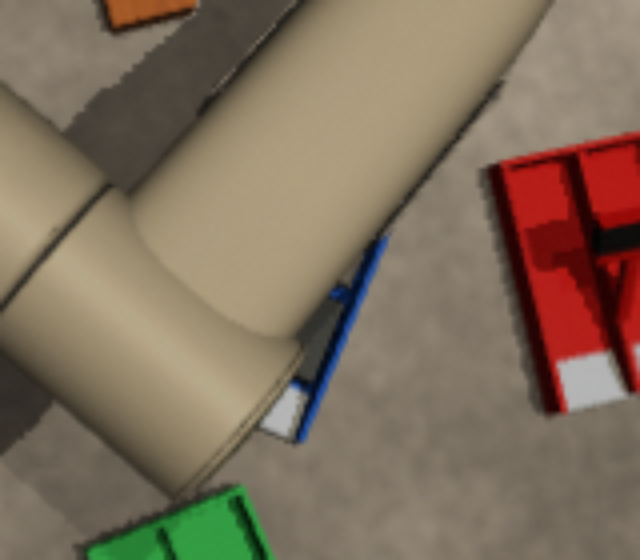

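The arm hides the handle, but the caddy's visible edge at crop (345,330) hasn't moved and no force shows. I'll finish the approach and close.

Call:
step_arm --pt "0 0.005 0.03 0 0 0 1" --pt "0.004 0.007 0.059 0 0 0 1" --pt "0.004 0.007 0.059 0 0 0 -0.4" --pt "0.004 0.007 0.059 0 0 0 -0.7" --pt "0.004 0.007 0.059 0 0 0 -1" --pt "0.004 0.007 0.059 0 0 0 -1" --pt "0.004 0.007 0.059 0 0 0 -1" --pt "0.004 0.007 0.059 0 0 0 -1"

```text
time: 2.82
eef_pos: [467.8, -354.1, 102.3]
tool_rot: [-0.251, 0.79, 0.533, -0.169]
ft_force: [-15.2, 5.7, 18.2]
gripper_width: 12.5
gripper_force: 10.7
```

Call:
step_arm --pt "0 0 0 0 0 0 -1" --pt "0 0 0 0 0 0 -1" --pt "0 0 0 0 0 0 -1" --pt "0 0 0 0 0 0 -1" --pt "0 0 0 0 0 0 -1" --pt "0 0 0 0 0 0 -1" --pt "0 0 0 0 0 0 -1" --pt "0 0 0 0 0 0 -1"

```text
time: 3.48
eef_pos: [467.6, -354.0, 102.6]
tool_rot: [-0.251, 0.79, 0.532, -0.169]
ft_force: [-7.2, 3.2, 7.9]
gripper_width: 11.4
gripper_force: 60.1
```

```bash
python3 plan.py 478.9 -359.7 290 -22 0 0
```

```text
shift [-0.004 -0.391 -0.565] turn [-0.003 -0.001 -0.001] q [-0.69  0.95  0.65  1.86 -0.18  1.32] t 3.48
tcp tgt [ 468.8 -355.6  274.4] now [ 467.6 -354.   102.6] F [-7.2  3.2  7.9] w 11.4
spout at [ 365.8 -314.   188. ]
```

Call:
step_arm --pt "0 -0.006 -0.008 0 0 0 -1" --pt "0 -0.017 -0.025 0 0 0 -1" --pt "0 -0.034 -0.049 0 0 0 -1" --pt "0 -0.057 -0.082 0 0 0 -1" --pt "0 -0.08 -0.115 0 0 0 -1" --pt "0 -0.103 -0.147 0 0 0 -1" --pt "0 -0.126 -0.18 0 0 0 -1" --pt "0 -0.138 -0.197 0 0 0 -1"

```text
time: 4.15
eef_pos: [469.7, -354.9, 162.6]
tool_rot: [-0.249, 0.791, 0.533, -0.168]
ft_force: [0.9, -0.7, -7.1]
gripper_width: 11.3
gripper_force: 59.1
```

```bash
python3 plan.py 440 -330 290 -22 0 0;python3 plan.py 480 0 300 5 0 0
```

```text
shift [ 0.047 -0.413 -0.257] turn [ 0.001 -0.001 -0.001] q [-0.69  0.93  0.76  1.98 -0.17  1.32] t 4.15
tcp tgt [ 429.9 -325.9  274.4] now [ 469.7 -354.9  162.6] F [ 0.9 -0.7 -7.1] w 11.3
spout at [ 326.9 -284.3  188. ]
shift [ 1.311 -0.717 -0.094] turn [ 0.001 -0.172 -0.247] q [-0.69  0.93  0.76  1.98 -0.17  1.32] t 4.15
tcp tgt [469.1  -0.9 284.4] now [ 469.7 -354.9  162.6] F [ 0.9 -0.7 -7.1] w 11.3
spout at [358.5 -10.6 198. ]
```

```bash
python3 plan.py 450 -335 300 -22 18 0
```

```text
shift [ 0.044 -0.376 -0.319] turn [-0.199 -0.    -0.001] q [-0.69  0.93  0.76  1.98 -0.17  1.32] t 4.15
tcp tgt [ 444.8 -332.9  281.8] now [ 469.7 -354.9  162.6] F [ 0.9 -0.7 -7.1] w 11.3
spout at [ 371.6 -303.3  165.3]
```

Call:
step_arm --pt "0.003 -0.03 -0.02 -0.01 0 0 -1" --pt "0.008 -0.08 -0.06 -0.03 0 0 -1" --pt "0.015 -0.14 -0.11 -0.06 0 0 -1" --pt "0.022 -0.2 -0.165 -0.09 0 0 -1" --pt "0.03 -0.26 -0.215 -0.13 0 0 -1" --pt "0.037 -0.32 -0.265 -0.16 0 0 -1" --pt "0.042 -0.36 -0.305 -0.185 0 0 -1" --pt "0.044 -0.376 -0.319 -0.199 0 0 -1"

```text
time: 4.82
eef_pos: [443.9, -332.3, 284.0]
tool_rot: [-0.121, 0.821, 0.552, -0.082]
ft_force: [0.6, 0.5, -5.9]
gripper_width: 10.9
gripper_force: 59.2
```

```bash
python3 plan.py 490 -110 305 0 18 0
```

```text
shift [ 0.885 -0.18   0.041] turn [ 0.002 -0.071 -0.235] q [-0.73  0.52  0.45  1.77 -0.1   1.24] t 4.82
tcp tgt [ 484.4 -110.   286.8] now [ 443.9 -332.3  284. ] F [ 0.6  0.5 -5.9] w 10.9
spout at [ 405.5 -110.   170.3]
```

Call:
step_arm --pt "0.05 -0.01 0.002 0 -0.003 -0.01 -1" --pt "0.15 -0.03 0.006 0 -0.01 -0.035 -1" --pt "0.27 -0.055 0.012 0 -0.02 -0.07 -1" --pt "0.4 -0.08 0.018 0 -0.03 -0.105 -1" --pt "0.53 -0.107 0.024 0 -0.042 -0.14 -1" --pt "0.66 -0.134 0.03 0 -0.053 -0.175 -1" --pt "0.79 -0.16 0.036 0 -0.063 -0.21 -1" --pt "0.885 -0.18 0.041 0 -0.071 -0.235 -1"

```text
time: 5.48
eef_pos: [484.7, -106.9, 282.1]
tool_rot: [-0.108, 0.697, 0.701, -0.105]
ft_force: [0.8, -0.4, -6.9]
gripper_width: 11.4
gripper_force: 59.2
```

```bash
python3 plan.py 480 110 310 20 18 0
```

```text
shift [ 0.86  -0.044 -0.022] turn [-0.003 -0.068 -0.208] q [-0.32  0.41  0.26  1.71 -0.09  1.26] t 5.48
tcp tgt [474.8 108.1 291.8] now [ 484.7 -106.9  282.1] F [ 0.8 -0.4 -6.9] w 11.4
spout at [400.6  81.1 175.3]
```

Call:
step_arm --pt "0.05 -0.002 -0.001 0 -0.003 -0.01 -1" --pt "0.15 -0.007 -0.004 0 -0.01 -0.035 -1" --pt "0.27 -0.013 -0.007 0 -0.02 -0.065 -1" --pt "0.4 -0.02 -0.01 0 -0.03 -0.095 -1" --pt "0.53 -0.027 -0.013 0 -0.042 -0.13 -1" --pt "0.66 -0.034 -0.017 0 -0.053 -0.16 -1" --pt "0.77 -0.04 -0.02 0 -0.063 -0.19 -1" --pt "0.86 -0.044 -0.022 0 -0.068 -0.208 -1"

```text
time: 6.15
eef_pos: [475.2, 106.9, 291.5]
tool_rot: [-0.085, 0.568, 0.809, -0.124]
ft_force: [-0.0, -0.3, -7.5]
gripper_width: 10.9
gripper_force: 59.3
```

```bash
python3 plan.py 496 379 325 37 18 0;python3 plan.py 480 245 325 28 18 0
```

```text
shift [ 0.988  0.389 -0.188] turn [-0.003 -0.055 -0.182] q [ 0.1   0.39  0.26  1.73 -0.07  1.34] t 6.15
tcp tgt [491.6 375.7 306.8] now [475.2 106.9 291.5] F [-0.  -0.3 -7.5] w 10.9
spout at [428.5 328.1 190.3]
shift [ 0.509  0.157 -0.115] turn [-0.003 -0.025 -0.086] q [ 0.1   0.39  0.26  1.73 -0.07  1.34] t 6.15
tcp tgt [475.1 242.4 306.8] now [475.2 106.9 291.5] F [-0.  -0.3 -7.5] w 10.9
spout at [405.4 205.3 190.3]
```

Bottle clearance is fine: the caddy stays well inside it and above 160.

Call:
step_arm --pt "0.06 0.015 -0.03 0 -0.003 -0.01 -1" --pt "0.18 0.05 -0.07 0 -0.01 -0.035 -1" --pt "0.32 0.11 -0.1 0 -0.02 -0.06 -1" --pt "0.46 0.17 -0.13 0 -0.028 -0.085 -1" --pt "0.6 0.23 -0.15 0 -0.036 -0.11 -1" --pt "0.75 0.29 -0.165 0 -0.044 -0.14 -1" --pt "0.9 0.35 -0.18 0 -0.051 -0.165 -1" --pt "0.988 0.389 -0.188 0 -0.055 -0.182 -1"

```text
time: 6.82
eef_pos: [492.2, 377.3, 305.5]
tool_rot: [-0.067, 0.441, 0.885, -0.135]
ft_force: [0.1, 0.0, -8.5]
gripper_width: 11.2
gripper_force: 59.4
```

Call:
step_arm --pt "0 0 0 0 0 0 -1" --pt "0 0 0 0 0 0 -1" --pt "0 0 0 0 0 0 -1" --pt "0 0 0 0 0 0 -1" --pt "0 0 0 0 0 0 -1" --pt "0 0 0 0 0 0 -1" --pt "0 0 0 0 0 0 -1" --pt "0 0 0 0 0 0 -1"

```text
time: 7.48
eef_pos: [493.9, 372.4, 308.5]
tool_rot: [-0.066, 0.443, 0.884, -0.133]
ft_force: [0.2, 0.0, -7.7]
gripper_width: 11.1
gripper_force: 59.9
```

```bash
cat > tip.py <<'E'
# tip.py head tip sx sy sz : grip position and plan for a spout position
from h import *
import sys,subprocess
a=[float(v) for v in sys.argv[1:]]
c=R.from_euler("z",a[0],degrees=True)*R.from_euler("y",-a[1],degrees=True)
g=np.array(a[2:])-c.apply([-122,0,-102]); print("grip",np.round(g,1))
subprocess.run(["python3","plan.py",*map(str,g),str(a[0]),str(a[1])])
E
for t in 40 52; do python3 tip.py 37 $t 450 344 178; done
python3 - <<'E'
from h import *
from workcell import r
for n in("side",):
    im=r.get_image(n); cv2.imwrite("pics/pour0.png",im["frame"][:,:,::-1])
E
```

```text
shift [ 0.014 -0.095 -0.001] turn [-0.246  0.001 -0.003] q [ 0.53  0.73  0.86  2.   -0.03  1.47] t 7.48
tcp tgt [473.6 361.8 315.6] now [493.9 372.4 308.5] F [ 0.2  0.  -7.7] w 11.1
spout at [450. 344. 178.]
grip [472.3 360.8 334.6]
shift [ 0.014 -0.21   0.022] turn [-0.379  0.001 -0.003] q [ 0.53  0.73  0.86  2.   -0.03  1.47] t 7.48
tcp tgt [450.2 344.2 318.8] now [493.9 372.4 308.5] F [ 0.2  0.  -7.7] w 11.1
spout at [450. 344. 178.]
grip [445.8 340.8 336.9]
```

View pics/pour0.png

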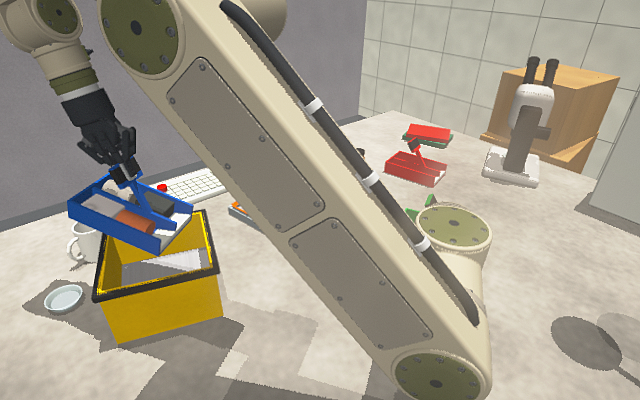

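The side view shows the caddy at (130,210), held over the hopper with the samples still in it. Tipping now.

Call:
step_arm --pt "0 -0.008 0 -0.02 0 0 -1" --pt "0.004 -0.025 0 -0.06 0 0 -1" --pt "0.006 -0.05 0 -0.11 0 0 -1" --pt "0.008 -0.075 0 -0.165 0 0 -1" --pt "0.01 -0.095 0 -0.22 0 0 -1" --pt "0.012 -0.14 0.007 -0.28 0 0 -1" --pt "0.014 -0.18 0.015 -0.335 0 -0.003 -1" --pt "0.014 -0.21 0.022 -0.379 0 -0.003 -1"

```text
time: 8.2
eef_pos: [447.3, 343.3, 318.3]
tool_rot: [0.067, 0.441, 0.885, 0.133]
ft_force: [0.3, -0.8, -5.8]
gripper_width: 11.0
gripper_force: 60.2
```

```bash
for t in 66 80; do python3 tip.py 37 $t 473 362 172; done
```

```text
shift [-0.002 -0.019  0.034] turn [-0.155  0.001  0.001] q [ 0.49  0.03 -0.13  1.11  0.04  1.42] t 8.2
tcp tgt [446.  341.7 308.7] now [447.3 343.3 318.3] F [ 0.3 -0.8 -5.8] w 11.0
spout at [473. 362. 172.]
grip [438.2 335.8 324.9]
shift [-0.002 -0.156  0.044] turn [-0.31   0.001  0.001] q [ 0.49  0.03 -0.13  1.11  0.04  1.42] t 8.2
tcp tgt [420.4 322.4 296.4] now [447.3 343.3 318.3] F [ 0.3 -0.8 -5.8] w 11.0
spout at [473. 362. 172.]
grip [409.7 314.3 309.9]
```

Call:
step_arm --pt "0 -0.005 0.012 -0.05 0 0 -1" --pt "0 -0.012 0.024 -0.1 0 0 -1" --pt "0 -0.019 0.034 -0.155 0 0 -1" --pt "0 -0.05 0.037 -0.19 0 0 -1" --pt "0 -0.08 0.039 -0.225 0 0 -1" --pt "0 -0.11 0.041 -0.26 0 0 -1" --pt "0 -0.14 0.043 -0.295 0 0 -1" --pt "0 -0.156 0.044 -0.31 0 0 -1"

```text
time: 8.87
eef_pos: [419.0, 322.3, 292.6]
tool_rot: [0.17, 0.413, 0.828, 0.34]
ft_force: [-0.4, 0.4, -6.4]
gripper_width: 10.9
gripper_force: 65.4
```

Call:
step_arm --pt "0 0 0 0 0 0 -1" --pt "0 0 0 0 0 0 -1" --pt "0 0 0 0 0 0 -1" --pt "0 0 0 0 0 0 -1" --pt "0 0 0 0 0 0 -1" --pt "0 0 0 0 0 0 -1" --pt "0 0 0 0 0 0 -1" --pt "0 0 0 0 0 0 -1"

```text
time: 9.53
eef_pos: [423.1, 324.5, 296.2]
tool_rot: [0.171, 0.412, 0.828, 0.341]
ft_force: [-0.2, 0.5, -2.5]
gripper_width: 11.2
gripper_force: 66.4
```

```bash
python3 - <<'E'
from h import *
from workcell import r
ims=[r.get_image(n)["frame"][:,:,::-1] for n in("side","top")]
cv2.imwrite("pics/pour1.png",np.vstack([cv2.resize(ims[0][100:380,0:320],(800,700))[:300+50*6:1][:300],cv2.resize(ims[1][110:260,40:440],(800,300))]))
cv2.imwrite("pics/pour1.png",np.hstack([cv2.resize(ims[0][130:360,40:270],(400,400)),cv2.resize(ims[1][100:280,80:260],(400,400))]))
E
python3 tip.py 37 80 473 362 172
```

```text
shift [-0.    -0.008 -0.01 ] turn [-0.002  0.     0.001] q [ 0.41 -0.37 -0.76  0.4   0.17  1.4 ] t 9.63
tcp tgt [420.4 322.4 296.4] now [423.  324.4 296.1] F [-0.8 -0.6 -2.8] w 11.2
spout at [473. 362. 172.]
grip [409.7 314.3 309.9]
```

View pics/pour1.png

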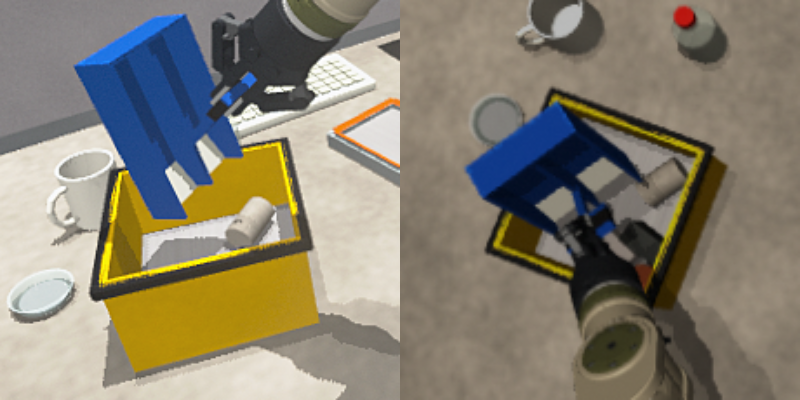

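All four have slid out (the load is down to about 2.8 N). The grey core is at (665,183), the dark billet at (635,240) and the red core at (645,275) in the right half; the pale billet isn't visible yet. Back off upward and return to near level.

```bash
python3 plan.py 430 280 345 32 45 0; python3 plan.py 450 200 345 26 15 0
```

```text
shift [-0.16   0.034 -0.136] turn [ 0.387 -0.025  0.051] q [ 0.41 -0.37 -0.76  0.4   0.17  1.4 ] t 9.63
tcp tgt [432.8 281.7 326.3] now [423.  324.4 296.1] F [-0.8 -0.6 -2.8] w 11.2
spout at [418.  272.5 186.6]
shift [-0.457 -0.082 -0.256] turn [ 0.718 -0.027  0.127] q [ 0.41 -0.37 -0.76  0.4   0.17  1.4 ] t 9.63
tcp tgt [444.2 197.2 327.1] now [423.  324.4 296.1] F [-0.8 -0.6 -2.8] w 11.2
spout at [367.8 159.9 214.9]
```

Call:
step_arm --pt "0 0.01 -0.04 0.03 0 0 -1" --pt "-0.01 0.02 -0.08 0.08 0 0.01 -1" --pt "-0.04 0.03 -0.12 0.14 -0.01 0.015 -1" --pt "-0.08 0.034 -0.135 0.2 -0.015 0.025 -1" --pt "-0.11 0.034 -0.136 0.26 -0.018 0.033 -1" --pt "-0.14 0.034 -0.136 0.32 -0.022 0.043 -1" --pt "-0.16 0.034 -0.136 0.36 -0.025 0.05 -1" --pt "-0.16 0.034 -0.136 0.387 -0.025 0.051 -1"

```text
time: 10.3
eef_pos: [435.0, 281.9, 326.8]
tool_rot: [0.042, 0.483, 0.871, 0.076]
ft_force: [0.2, -0.0, -3.4]
gripper_width: 10.8
gripper_force: 66.3
```

```bash
python3 plan.py 480 170 340 22 15 0
```

```text
shift [-0.47  -0.111 -0.001] turn [0.332 0.01  0.111] q [ 0.4   0.04 -0.07  1.29  0.03  1.42] t 10.3
tcp tgt [474.  167.6 322.1] now [435.  281.9 326.8] F [ 0.2 -0.  -3.4] w 10.8
spout at [395.2 135.7 209.9]
```

Call:
step_arm --pt "-0.04 -0.01 0 0.03 0 0.01 -1" --pt "-0.1 -0.025 0 0.07 0 0.025 -1" --pt "-0.17 -0.04 0 0.12 0.003 0.04 -1" --pt "-0.24 -0.057 0 0.17 0.005 0.057 -1" --pt "-0.31 -0.073 0 0.22 0.006 0.075 -1" --pt "-0.38 -0.09 0 0.27 0.008 0.09 -1" --pt "-0.43 -0.1 0 0.31 0.01 0.103 -1" --pt "-0.47 -0.111 0 0.332 0.01 0.111 -1"

```text
time: 10.97
eef_pos: [474.4, 166.9, 319.8]
tool_rot: [-0.098, 0.551, 0.816, -0.144]
ft_force: [-0.1, 1.1, -3.3]
gripper_width: 11.5
gripper_force: 66.4
```

```bash
cat > samp.py <<'E'
from h import *
from workcell import r
im=r.get_image("top"); pickle.dump(im,open("top2.pkl","wb"))
f=im["frame"]; s=r.get_image("side")["frame"]
cv2.imwrite("pics/samp.png",np.hstack([cv2.resize(s[180:360,70:250,::-1],(400,400)),cv2.resize(f[120:260,100:240,::-1],(400,400))]))
u,v=np.meshgrid(np.arange(105,235),np.arange(130,250)); uv=np.c_[u.ravel(),v.ravel()]
P=cloud(im,uv); q=R.from_euler("z",-71,degrees=True).apply(P-[470,360,0]); k=(abs(q[:,:2])<100).all(1)
print("max z inside",np.percentile(q[k,2],[50,90,99,100]))
E
python3 samp.py; python3 plan.py 520 70 330 14 8 0
```

```text
max z inside [128.96891136 143.30476873 146.59096937 147.1923479 ]
shift [-0.423 -0.001  0.026] turn [0.077 0.035 0.082] q [ 0.21  0.47  0.43  1.87 -0.06  1.41] t 11.07
tcp tgt [511.6  67.9 313.1] now [474.4 166.8 319.1] F [-0.4  0.4 -3.4] w 11.4
spout at [416.5  44.2 212. ]
```

View pics/samp.png

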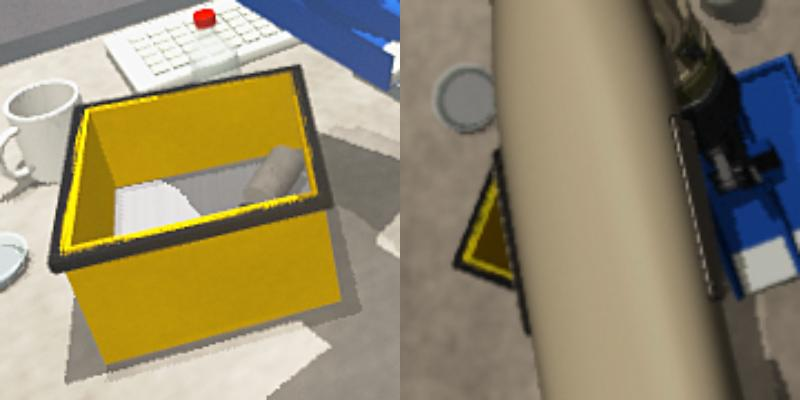

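The side half shows the grey core inside at (275,175); the forearm hides the rest from above, so I'll look again once it has passed. Continue to the dock.

Call:
step_arm --pt "-0.03 0 0.002 0.005 0.002 0.005 -1" --pt "-0.09 0 0.005 0.015 0.007 0.017 -1" --pt "-0.15 0 0.009 0.027 0.012 0.029 -1" --pt "-0.21 0 0.013 0.039 0.018 0.041 -1" --pt "-0.27 0 0.017 0.05 0.023 0.053 -1" --pt "-0.33 0 0.02 0.06 0.028 0.064 -1" --pt "-0.38 0 0.023 0.07 0.032 0.074 -1" --pt "-0.423 0 0.026 0.077 0.035 0.082 -1"

```text
time: 11.73
eef_pos: [510.1, 68.3, 316.0]
tool_rot: [-0.142, 0.599, 0.767, -0.182]
ft_force: [0.9, 0.4, -2.7]
gripper_width: 11.2
gripper_force: 66.4
```

```bash
python3 plan.py 590 -15 265 11 0 0; python3 samp.py
```

```text
shift [-0.398  0.286  0.155] turn [0.092 0.018 0.029] q [ 0.03  0.61  0.6   2.02 -0.1   1.38] t 11.73
tcp tgt [579.3 -17.1 249.4] now [510.1  68.3 316. ] F [ 0.9  0.4 -2.7] w 11.2
spout at [470.2 -38.3 163. ]
max z inside [ 29.05039317  56.16377568  90.72091456 149.17449866]
```

```bash
cp pics/samp.png pics/samp2.png
```

```text
(no output)
```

View pics/samp2.png

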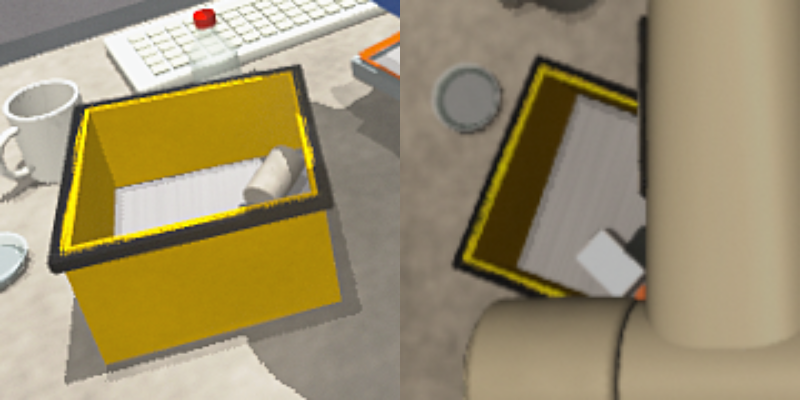

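Call:
step_arm --pt "-0.04 0.03 0.015 0.01 0.002 0.003 -1" --pt "-0.1 0.07 0.04 0.024 0.005 0.008 -1" --pt "-0.17 0.12 0.065 0.04 0.008 0.013 -1" --pt "-0.24 0.17 0.095 0.056 0.011 0.018 -1" --pt "-0.3 0.215 0.12 0.07 0.014 0.022 -1" --pt "-0.35 0.25 0.135 0.08 0.016 0.026 -1" --pt "-0.39 0.28 0.15 0.09 0.018 0.029 -1" --pt "-0.398 0.286 0.155 0.092 0.018 0.029 -1"

```text
time: 12.5
eef_pos: [579.5, -17.1, 246.1]
tool_rot: [-0.193, 0.606, 0.735, -0.233]
ft_force: [0.3, -0.3, -3.9]
gripper_width: 11.4
gripper_force: 66.4
```

```bash
python3 plan.py 605.6 -16.3 185 11 0 0
```

```text
shift [-0.017  0.225  0.216] turn [-0.003 -0.001  0.   ] q [-0.09  0.93  0.96  2.19 -0.16  1.34] t 12.5
tcp tgt [594.9 -18.4 169.4] now [579.5 -17.1 246.1] F [ 0.3 -0.3 -3.9] w 11.4
spout at [485.8 -39.6  83. ]
```

All four are in the hopper: pale at (610,262), dark (640,245), red (641,293), grey in the side half at (273,175). Lower to above the dock and check the caddy's pose in the hand.

Call:
step_arm --pt "-0.003 0.02 0.02 0 0 0 -1" --pt "-0.005 0.06 0.055 0 0 0 -1" --pt "-0.008 0.1 0.095 0 0 0 -1" --pt "-0.011 0.14 0.135 0 0 0 -1" --pt "-0.014 0.18 0.17 -0.002 0 0 -1" --pt "-0.016 0.21 0.2 -0.003 0 0 -1" --pt "-0.017 0.225 0.216 -0.003 0 0 -1" --pt "-0.017 0.225 0.216 -0.003 0 0 -1"

```text
time: 13.17
eef_pos: [593.6, -17.0, 171.4]
tool_rot: [-0.191, 0.606, 0.737, -0.231]
ft_force: [-1.8, 0.1, -3.0]
gripper_width: 11.4
gripper_force: 66.5
```

```bash
cat > chk.py <<'E'
from h import *
from workcell import r
o=r.observe(); T=Rq(o["tool_rot"]); a=np.radians(35)
z=np.array([-np.sin(a),0,-np.cos(a)]); y=np.array([np.cos(a),0,-np.sin(a)])
C=T*R.from_matrix(np.c_[np.cross(y,z),y,z]).inv(); g=o["eef_pos"]-T.apply([0,0,19]); org=g-C.apply([22,0,118])
print("nominal caddy origin",np.round(org,1),"euler zyx",np.round(C.as_euler("ZYX",degrees=True),2))
for n in("top","side"):
    im=r.get_image(n); f=im["frame"]; hsv=cv2.cvtColor(f,cv2.COLOR_RGB2HSV).astype(int)
    v,u=np.nonzero((hsv[:,:,0]>100)&(hsv[:,:,0]<130)&(hsv[:,:,1]>120)&(hsv[:,:,2]>50)); P=cloud(im,np.c_[u,v])
    Q=C.inv().apply(P-org); k=(abs(Q[:,0])<130)&(abs(Q[:,1])<95)&(Q[:,2]>-25)&(Q[:,2]<75); Q=Q[k]
    print(n,len(Q),"pct 1,99",np.round(np.percentile(Q,[1,99],axis=0),1).tolist())
    t=Q[(Q[:,2]>35)&(Q[:,2]<60)]
    for nm,m in(("+y",t[:,1]>50),("-y",t[:,1]<-50),("+x",t[:,0]>85)):
        if m.sum()>15:
            w=t[m]; i=1-int(nm[1]=="x"); i=1 if nm[1]=="y" else 0; j=1-i
            # wall line and rim height fits
            print(" wall",nm,m.sum(),"pos med",np.round(np.percentile(w[:,i],[5,50,95]),1),"slope",np.round(np.polyfit(w[:,j],w[:,i],1)[0],3),"rim z",np.round(np.polyfit(w[:,j],w[:,2],1),3),"span",np.round([w[:,j].min(),w[:,j].max()],0))
    cv2.imwrite("pics/chk_%s.png"%n,f[:,:,::-1])
E
python3 chk.py
```

```text
nominal caddy origin [582.7 -19.   69. ] euler zyx [11.07 -0.06  0.07]
top 1300 pct 1,99 [[-86.1, -65.4, -3.4], [97.1, 40.1, 61.0]]
 wall -y 116 pos med [-65.9 -63.5 -60.5] slope 0.015 rim z [-1.0000e-02  4.4466e+01] span [-99.  99.]
 wall +x 36 pos med [90.3 96.2 99.2] slope 0.077 rim z [3.9000e-02 4.4638e+01] span [-65. -17.]
side 413 pct 1,99 [[-17.3, 0.9, 3.5], [98.5, 65.2, 46.3]]
 wall +y 90 pos med [57.3 62.8 64.6] slope -0.027 rim z [9.0000e-03 4.1138e+01] span [ -3. 100.]
 wall +x 45 pos med [87.3 96.  98.5] slope -0.089 rim z [3.7000e-02 3.9454e+01] span [ 5. 64.]
```

The caddy sits nominally in the hand, within about 1 mm. Lowering into the dock in gentle steps.

```bash
python3 plan.py 606.2 -16.4 158 11 0 0;python3 plan.py 606.2 -16.4 146 11 0 0
```

```text
shift [-0.006  0.074  0.096] turn [ 0.001 -0.     0.001] q [-0.08  0.95  0.83  2.03 -0.16  1.34] t 13.27
tcp tgt [595.5 -18.5 142.4] now [593.8 -17.4 172.8] F [-1.4 -0.7 -2.6] w 11.5
spout at [486.4 -39.7  56. ]
shift [-0.006  0.102  0.136] turn [ 0.001 -0.     0.001] q [-0.08  0.95  0.83  2.03 -0.16  1.34] t 13.27
tcp tgt [595.5 -18.5 130.4] now [593.8 -17.4 172.8] F [-1.4 -0.7 -2.6] w 11.5
spout at [486.4 -39.7  44. ]
```

Call:
step_arm --pt "-0.001 0.01 0.012 0 0 0 -1" --pt "-0.002 0.025 0.03 0 0 0 -1" --pt "-0.004 0.04 0.05 0 0 0 -1" --pt "-0.005 0.055 0.07 0 0 0 -1" --pt "-0.006 0.068 0.087 0 0 0 -1" --pt "-0.006 0.074 0.096 0 0 0 -1" --pt "-0.006 0.074 0.096 0 0 0 -1" --pt "-0.006 0.074 0.096 0 0 0 -1"

```text
time: 13.93
eef_pos: [595.5, -19.0, 141.4]
tool_rot: [-0.191, 0.606, 0.736, -0.231]
ft_force: [0.0, -0.1, -3.5]
gripper_width: 11.3
gripper_force: 66.4
```

```bash
python3 plan.py 606.2 -16.4 142 11 0 0; python3 chk.py|head -1
```

```text
shift [0.002 0.035 0.049] turn [ 0.    -0.     0.001] q [-0.09  0.96  0.77  1.97 -0.16  1.34] t 13.93
tcp tgt [595.5 -18.5 126.4] now [595.5 -19.  141.4] F [ 0.  -0.1 -3.5] w 11.3
spout at [486.4 -39.7  40. ]
nominal caddy origin [584.6 -21.   38.9] euler zyx [11.02 -0.04  0.06]
```

Call:
step_arm --pt "0 0.005 0.007 0 0 0 -1" --pt "0 0.01 0.014 0 0 0 -1" --pt "0 0.015 0.021 0 0 0 -1" --pt "0 0.02 0.028 0 0 0 -1" --pt "0.001 0.025 0.035 0 0 0 -1" --pt "0.001 0.03 0.042 0 0 0 -1" --pt "0.001 0.035 0.049 0 0 0 -1" --pt "0.001 0.035 0.049 0 0 0 -1"

```text
time: 14.7
eef_pos: [595.6, -18.6, 125.9]
tool_rot: [-0.191, 0.606, 0.736, -0.231]
ft_force: [-0.9, -0.5, -2.7]
gripper_width: 11.3
gripper_force: 66.4
```

```bash
python3 chk.py|head -1; python3 plan.py 606.2 -16.4 130 11 0 0
```

```text
nominal caddy origin [584.8 -20.6  23.5] euler zyx [11.02 -0.05  0.06]
shift [0.001 0.027 0.04 ] turn [ 0.001 -0.     0.001] q [-0.09  0.97  0.74  1.94 -0.16  1.34] t 14.8
tcp tgt [595.5 -18.5 114.4] now [595.7 -18.7 126.5] F [-0.5  0.7 -2.4] w 11.3
spout at [486.4 -39.7  28. ]
```

Call:
step_arm --pt "0 0.002 0.003 0 0 0 -1" --pt "0 0.004 0.006 0 0 0 -1" --pt "0 0.006 0.009 0 0 0 -1" --pt "0 0.008 0.011 0 0 0 -1" --pt "0 0.009 0.013 0 0 0 -1" --pt "0 0.009 0.013 0 0 0 -1" --pt "0 0.009 0.013 0 0 0 -1" --pt "0 0.009 0.013 0 0 0 -1"

```text
time: 15.47
eef_pos: [595.8, -18.7, 122.7]
tool_rot: [-0.191, 0.607, 0.736, -0.231]
ft_force: [-0.3, 0.6, -2.4]
gripper_width: 11.2
gripper_force: 66.4
```

Call:
step_arm --pt "0 0.002 0.003 0 0 0 -1" --pt "0 0.004 0.006 0 0 0 -1" --pt "0 0.006 0.009 0 0 0 -1" --pt "0 0.008 0.011 0 0 0 -1" --pt "0 0.009 0.013 0 0 0 -1" --pt "0 0.009 0.013 0 0 0 -1" --pt "0 0.009 0.013 0 0 0 -1" --pt "0 0.009 0.013 0 0 0 -1"

```text
time: 16.13
eef_pos: [595.6, -18.6, 120.2]
tool_rot: [-0.191, 0.607, 0.736, -0.231]
ft_force: [-1.5, 1.1, 6.1]
gripper_width: 11.2
gripper_force: 67.4
```

```bash
python3 chk.py|head -1
```

```text
nominal caddy origin [584.9 -20.6  17.8] euler zyx [11.03 -0.12  0.03]
```

Plate contact made at about 9 N. Continue.

Call:
step_arm --pt "0 0.002 0.003 0 0 0 -1" --pt "0 0.004 0.006 0 0 0 -1" --pt "0 0.006 0.009 0 0 0 -1" --pt "0 0.008 0.011 0 0 0 -1" --pt "0 0.009 0.013 0 0 0 -1" --pt "0 0.009 0.013 0 0 0 -1" --pt "0 0.009 0.013 0 0 0 -1" --pt "0 0.009 0.013 0 0 0 -1"

```text
time: 16.9
eef_pos: [595.6, -18.6, 116.2]
tool_rot: [-0.191, 0.607, 0.736, -0.231]
ft_force: [-1.0, 1.9, 4.5]
gripper_width: 11.3
gripper_force: 67.5
```

Call:
step_arm --pt "0 0.002 0.003 0 0 0 -1" --pt "0 0.004 0.006 0 0 0 -1" --pt "0 0.006 0.009 0 0 0 -1" --pt "0 0.008 0.011 0 0 0 -1" --pt "0 0.009 0.013 0 0 0 -1" --pt "0 0.009 0.013 0 0 0 -1" --pt "0 0.009 0.013 0 0 0 -1" --pt "0 0.009 0.013 0 0 0 -1"

```text
time: 17.57
eef_pos: [595.6, -18.6, 112.6]
tool_rot: [-0.191, 0.607, 0.736, -0.231]
ft_force: [-0.3, 1.4, 6.3]
gripper_width: 11.2
gripper_force: 67.6
```

```bash
python3 chk.py|head -1
```

```text
nominal caddy origin [584.9 -20.6  10.1] euler zyx [11.04 -0.13  0.03]
```

Call:
step_arm --pt "0 0.001 0.002 0 0 0 -1" --pt "0 0.003 0.004 0 0 0 -1" --pt "0 0.004 0.006 0 0 0 -1" --pt "0 0.005 0.007 0 0 0 -1" --pt "0 0.005 0.007 0 0 0 -1" --pt "0 0.005 0.007 0 0 0 -1" --pt "0 0.005 0.007 0 0 0 -1" --pt "0 0.005 0.007 0 0 0 -1"

```text
time: 18.33
eef_pos: [595.6, -18.6, 112.5]
tool_rot: [-0.19, 0.607, 0.737, -0.231]
ft_force: [0.9, 1.4, 16.0]
gripper_width: 11.1
gripper_force: 68.7
```

```bash
python3 chk.py|head -1
```

```text
nominal caddy origin [585.  -20.7  10. ] euler zyx [ 1.105e+01 -1.900e-01 -1.000e-02]
```

At the stop: z 10.0, no further motion, force rising. One slightly firmer press.

Call:
step_arm --pt "0 0.001 0.002 0 0 0 -1" --pt "0 0.003 0.004 0 0 0 -1" --pt "0 0.004 0.005 0 0 0 -1" --pt "0 0.004 0.006 0 0 0 -1" --pt "0 0.004 0.006 0 0 0 -1" --pt "0 0.004 0.006 0 0 0 -1" --pt "0 0.004 0.006 0 0 0 -1" --pt "0 0.004 0.006 0 0 0 -1"

```text
time: 19.1
eef_pos: [595.6, -18.6, 112.4]
tool_rot: [-0.19, 0.607, 0.737, -0.231]
ft_force: [1.3, 1.9, 22.1]
gripper_width: 11.2
gripper_force: 69.6
```

Call:
step_arm --pt "0 -0.002 -0.004 0 0 0 -1" --pt "0 -0.006 -0.009 0 0 0 -1" --pt "0 -0.006 -0.009 0 0 0 -1" --pt "0 -0.006 -0.009 0 0 0 -0.9" --pt "0 -0.006 -0.009 0 0 0 -0.6" --pt "0 -0.006 -0.009 0 0 0 -0.2" --pt "0 -0.006 -0.009 0 0 0 0.5" --pt "0 -0.006 -0.009 0 0 0 1"

```text
time: 19.77
eef_pos: [595.7, -18.7, 109.1]
tool_rot: [-0.191, 0.607, 0.736, -0.231]
ft_force: [-0.0, 0.3, 0.9]
gripper_width: 52.5
gripper_force: 0.0
```

Call:
step_arm --pt "0 0 0 0 0 0 1" --pt "0 0 0 0 0 0 1" --pt "0 0 0 0 0 0 1" --pt "0 0 0 0 0 0 1" --pt "0 0 0 0 0 0 1" --pt "0 0 0 0 0 0 1" --pt "0 0 0 0 0 0 1" --pt "0 0 0 0 0 0 1"

```text
time: 20.43
eef_pos: [595.8, -18.7, 109.5]
tool_rot: [-0.191, 0.607, 0.736, -0.231]
ft_force: [-0.1, 0.9, 0.1]
gripper_width: 85.4
gripper_force: 0.0
```

Call:
step_arm --pt "0 0 -0.03 0 0 0 1" --pt "0 0 -0.07 0 0 0 1" --pt "0 0 -0.11 0 0 0 1" --pt "0 0 -0.15 0 0 0 1" --pt "0 0 -0.19 0 0 0 1" --pt "0 0 -0.23 0 0 0 1" --pt "0 0 -0.26 0 0 0 1" --pt "0 0 -0.26 0 0 0 1"

```text
time: 21.1
eef_pos: [632.9, -11.5, 163.4]
tool_rot: [-0.19, 0.607, 0.736, -0.231]
ft_force: [0.3, -0.1, 0.6]
gripper_width: 85.3
gripper_force: 0.0
```

```bash
python3 plan.py 560 -40 300 11 30 0;python3 plan.py 480 -330 300 -20 35 0
```

```text
shift [-0.056 -0.527 -0.207] turn [-0.331 -0.     0.   ] q [-0.07  1.13  1.17  2.2  -0.15  1.35] t 21.1
tcp tgt [558.4 -40.3 281.1] now [632.9 -11.5 163.4] F [ 0.3 -0.1  0.6] w 85.3
spout at [506.3 -50.4 150.7]
shift [-1.133 -0.962  0.096] turn [-0.377  0.105  0.334] q [-0.07  1.13  1.17  2.2  -0.15  1.35] t 21.1
tcp tgt [ 480. -330.  281.] now [632.9 -11.5 163.4] F [ 0.3 -0.1  0.6] w 85.3
spout at [ 441.1 -315.8  146.5]
```

Call:
step_arm --pt "-0.08 -0.03 -0.04 0 0 0 1" --pt "-0.18 -0.06 -0.07 0 0 0 1" --pt "-0.28 -0.1 -0.1 -0.02 0 0 1" --pt "-0.4 -0.2 -0.12 -0.08 0 0.03 1" --pt "-0.52 -0.32 -0.13 -0.15 0.02 0.08 1" --pt "-0.65 -0.44 -0.13 -0.22 0.04 0.14 1" --pt "-0.78 -0.56 -0.1 -0.29 0.06 0.2 1" --pt "-0.9 -0.68 -0.06 -0.34 0.08 0.26 1"

```text
time: 21.77
eef_pos: [564.9, -228.7, 263.6]
tool_rot: [-0.049, 0.751, 0.656, -0.063]
ft_force: [0.4, -1.4, 0.6]
gripper_width: 85.3
gripper_force: 0.0
```

```bash
python3 plan.py 350 -430 300 -40 35 0
```

```text
shift [-0.914 -0.742  0.076] turn [-0.092  0.048  0.357] q [-0.48  0.51  0.41  1.61 -0.08  1.24] t 21.77
tcp tgt [ 350. -430.  281.] now [ 564.9 -228.7  263.6] F [ 0.4 -1.4  0.6] w 85.3
spout at [ 318.3 -403.4  146.5]
```

Call:
step_arm --pt "-0.11 -0.09 0 -0.01 0 0.04 1" --pt "-0.22 -0.18 0 -0.02 0.01 0.08 1" --pt "-0.33 -0.27 0 -0.03 0.02 0.12 1" --pt "-0.45 -0.37 0 -0.05 0.02 0.17 1" --pt "-0.57 -0.46 0 -0.06 0.03 0.22 1" --pt "-0.69 -0.56 0 -0.07 0.04 0.26 1" --pt "-0.8 -0.65 0 -0.08 0.045 0.31 1" --pt "-0.914 -0.742 0 -0.092 0.048 0.357 1"

```text
time: 22.43
eef_pos: [352.9, -429.9, 299.8]
tool_rot: [-0.002, 0.906, 0.422, -0.002]
ft_force: [0.4, -0.5, 0.3]
gripper_width: 85.4
gripper_force: 0.0
```

```bash
cat > fin.py <<'E'
from h import *
from workcell import r
im=r.get_image("top"); f=im["frame"]; hsv=cv2.cvtColor(f,cv2.COLOR_RGB2HSV).astype(int)
v,u=np.nonzero((hsv[:,:,0]>100)&(hsv[:,:,0]<130)&(hsv[:,:,1]>120)&(hsv[:,:,2]>50)); k=(u>250)&(u<350)&(v>110)&(v<215)
uv=np.c_[u,v][k]; p=cloud(im,uv); t=p[(p[:,2]>42)&(p[:,2]<68)]
print(len(t),cv2.minAreaRect(t[:,:2].astype(np.float32)),"rim z",np.median(t[:,2]))
A=np.c_[t[:,:2]-t[:,:2].mean(0),np.ones(len(t))]; print("plane",np.round(np.linalg.lstsq(A,t[:,2],rcond=None)[0],4))
u,v=np.meshgrid(np.arange(105,235),np.arange(130,250)); P=cloud(im,np.c_[u.ravel(),v.ravel()])
q=R.from_euler("z",-71,degrees=True).apply(P-[470,360,0]); k=(abs(q[:,:2])<98).all(1); print("hopper z pct",np.round(np.percentile(q[k,2],[50,90,97,99]),1))
cv2.imwrite("pics/fin.png",cv2.resize(f[90:260,90:360,::-1],None,fx=2.9,fy=2.9))
E
python3 fin.py
```

```text
351 ((585.7745971679688, -21.89887237548828), (200.8632354736328, 129.5179901123047), 11.17513370513916) rim z 53.68955965949999
plane [-3.50000e-03 -4.30000e-03  5.37524e+01]
hopper z pct [32.1 68.8 79.4 86.6]
```

View pics/fin.png

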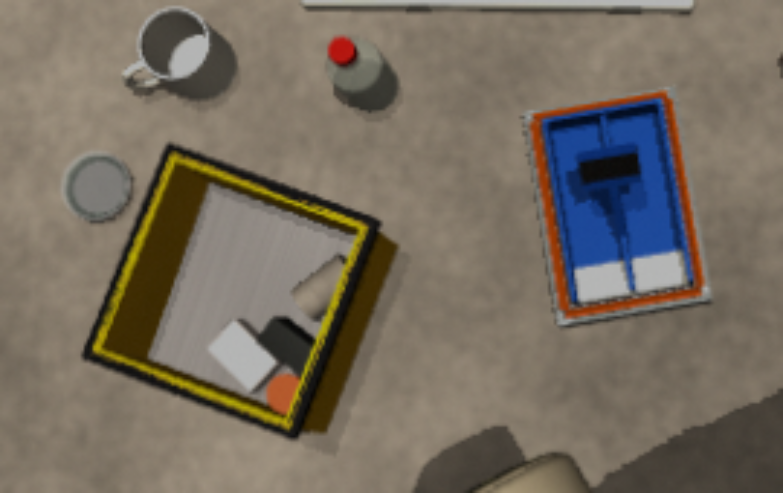

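The final view shows all four samples in the hopper: grey (322,288), pale (242,355), dark (287,343) and the red core on end at (284,393). The caddy is flat and square in the dock at (615,205), with its rim at about 54–55, so the plate is home. Handing in.

```bash
python3 -c "
from workcell import r
print(r.job_done())"
```

```text
the job is handed in; nothing more can be done
None
```

I handed the job in at about 22.5 s: all four samples are in the hopper, the empty caddy is upright and pressed home in the dock, and the gripper is clear. The hand-in returned no verdict.

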